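Ratchet press: press a sample pot's lid and lower it again

ROBOT

A 6-joint arm with a two-finger parallel gripper is mounted at the origin on a cart in front of the work surface, level with it; the furniture and walls round the work are solid. World frame = base frame: x ahead of the robot, y to its left, z up, the work surface at z = 0. Lengths are in m, angles in rad, forces in N, time in s.
With the tool pointing down it reaches from about 0.3 to 0.775 m from the base axis. Payload 14.6 kg.
Tool frame: the origin (TCP) lies on the centre line of the jaws, within the pads' length; the fingertips stand ctrl.tcp_to_tips ahead of it and the grasp point (between the pads) lies 2 mm behind it (ctrl.tcp_to_tips is the distance from the TCP to the fingertips, in m); z points along the fingers, y is the line along which they close (so a half turn about z gives the same grasp; the last joint's range is limited). The gripper opens to 94 mm and grips with 3 to 60 N. Pads are 16 mm wide; open, the fingers measure 119 mm over their backs; the gripper's body (75 mm by 177 mm) begins 78 mm behind the grasp point.
Start: joints at [-0.067, 0.3, 1.521, -0, 1.321, -0.067], TCP at [0.55, -0, 0.222] pointing down, gripper open.
Joint ranges: [-3.03, 3.03], [-0.79, 2.21], [0.23, 2.52], [-1.04, 4.18], [0, 3.07], [-2.55, 2.55]. Speed limits (rad/s): [2.22, 2.22, 2.57, 3.14, 3.14, 3.14].

INTERFACE

Orientations are given as [roll, pitch, yaw] about the fixed x, y, z axes, in that order (R = Rz(yaw) Ry(pitch) Rx(roll)).
In Python, from station import telemetry, viewer, hand_in, ctrl gives the robot as it stands.
- The arm moves only by the tool step_arm, never from a script. Its argument "plan" is a list of rows, each an object of numbers: "dx", "dy", "dz": the shift along the tool's x, y, z scaled (see below); "rx", "ry", "rz": the turn, a rotation vector about the tool's x, y, z scaled (see below); "claw": the closure, from 0 (fully open) to 1 (shut). In form: [{"dx": .., "dy": .., "dz": .., "rx": .., "ry": .., "rz": .., "claw": ..}, ...]. A call has 1 to 10 rows; each row shifts and turns the commanded pose from where the row before left it, along the tool's axes as they then stand; what a row does not reach is not made up. The controller multiplies each number of a shift by 0.1 m and each number of a turn by 90 degrees. A row lasts 1/10 s, in which the tool goes at most 50 mm and 8.59 degrees, less where a joint would pass 70% of its speed; a pose out of reach is approached as far as the arm can. A call with a number of a shift or a turn outside -1 to 1 is refused whole. A call with a gripper value outside its range is refused whole. The fingers move at their own pace and stop on an object; "grip_force" is the grip in N (left out, the last holds). Time passes only in rows, so rows that do not move let the fingers close. It gives the time, the measured TCP pose, the force, the opening and the grip force at its end, in the units of the state.
- telemetry.get_obs(): the state, without advancing time (a new reading comes with each control period).
- viewer.camera(name): name is "scene" or "side" or "wrist"; returns a dict with "img" (400x640x3 uint8, red, green, blue), "z_map" (400x640 float32, m along the optical axis (not along the pixel's ray), 0 where there is no reading), "fx", "fy", "cx", "cy" (pixels), "R" (3x3) and "t" (3): a world point X has camera coordinates R X + t; the wrist camera has in their place "tool_from_camera" (4x4, takes a point from camera to tool coordinates, whose origin is the TCP and whose axes are the flange's). Camera axes: x right, y down, z forward; pixel columns grow to the right and rows downward; lengths in m; the calibration is good to about 2 mm. A picture is of the moment at which its call begins: read the wrist's pose just before it.
- hand_in(): hands the job in; it is judged then, once.
Trained networks look in a picture, given as the dict that the camera call returned (one of the last four; its "shot" number tells which), for a name from the list of things; names that differ only in an ending like _2 or _b are one class to them, and where a whole thing is asked for, a point or a joint stands for the part that bears it (a point fixed in the world has none). Each returns a list of dicts, best first, with "score" (0 to 1); they miss things now and then, are a little off and sometimes report something else, mostly with a low value. They report only what shows in the picture. A call takes as long as a camera call. They do not tell look-alikes from the thing itself.
- viewer.recognise(target, picture): "rect" ([left, top, right, bottom] in pixels, round what is visible of it).
The state is a dict: "time_s": time; "qpos": joint angles; "joint_vel": joint speeds; "tau": joint torques, N m; "ee_pos": TCP position; "eef_rot": TCP orientation; "force": force on the tool from outside, world axes, zero at the start; "moment": the same for the moment, N m; "grip_width": finger opening in m; "grip_force": force on a finger pad.
Only numpy, scipy, OpenCV 4.12 (cv2) and the standard library are available. Lean on these libraries where they do the work, as an engineer would, in place of code of your own. Each camera call takes 0.05 s, during which the arm holds its last target. There are 200 camera calls.

TASK

Using the black upright grip, raise the table of the small ratchet press tooth by tooth until the sprung foot presses on the sample pot's lid, and stop at the first tooth where the pawl keeps it pressed: go gently, for over 15 N on the lid spoils it. Let go and leave it pressed, untouched, for two seconds. Then lift the red tab of the pawl and keep it lifted until the table is fully down, and let go so that the pawl drops back in, with the pot still standing in its nest and the things round the press left where they are.

Things in the scene. Friction and masses are not known exactly. Their poses are not given: they have to be found in the camera images.
- press: Fixed bench press: grey base plate 150 x 270 mm, 12 mm thick, with an aluminium column 44 mm wide and 158 mm tall in the middle. Origin on the worktop under the toothed rail; x points to the back of the press (away from the pawl's tab), y towards the side with the pot table, z up. In this frame the grip stands at y = -110 mm, the pot table at y = +95 mm, and the tab lies at x = -94 mm.
- grip (a point): Centre of the black upright grip, 20 mm thick and 54 mm tall, on a thinner steel stem at the end of a blue arm on the rail. 24 mm below the grip's top, 120 mm above the worktop with the table fully down; the blue arm is 70 mm under it. It moves only straight up and down. Rail and table weigh about 5 N (varies). The pawl's spring adds up to 3 N before each tooth passes.
- rail (a joint): Height of rail, grip and table: 0 fully down on its stop, upper stop 0.09. The pawl holds it at about 0.011, 0.023, 0.035, 0.047, 0.059, 0.071 and 0.083 (12 mm pitch): raise it 2 mm over such a height, the pawl drops in by itself; let go and it rests there. The slide is damped, 100 N s/m: raise at some 20 mm/s. The rail's top is 126 mm above the worktop when down.
- tab (a point): Centre of the red tab at the front end of the pawl's lever: 32 mm long (along the press's x), 12 mm thick (along y), 26 mm tall; 149 mm above the worktop when the pawl is in. Nothing stands within 50 mm of it at either side. Lifted, it swings on an arc of 86 mm radius about a pin along the press's y, at x = -8 mm, z = 140 mm of the press frame.
- pawl (a joint): Angle of the pawl: about 0 when it is in the teeth (spring and weight push it there), grows as the tab is lifted; the teeth are free above 0.18 (tab 16 mm up), upper stop 0.35 (tab 29 mm up). Under load some newtons are needed to draw it out. While it is held out, rail, table and pot sink by themselves at about 50 mm/s.
- pot_center (a point): Centre (half-way up) of the white sample pot with yellow lid, 48 mm across and 56 mm tall, standing loose in the table's nest.
- nest (a point): Centre of the nest's floor on the table, where the pot stands (the rim round it is 6 mm tall, 56 mm inside).
- gantry: Fixed aluminium post and overhead arm (top 237 mm above the worktop) by the pot table; origin and axes as press. It carries the black sprung foot, 34 mm across, straight above the pot. Its height setting differs each time and is not measured: with the table down it hangs 17 to 62 mm above the lid. It gives way at 5 N, then adds 0.5 N per mm pushed up; 15 N on the lid is too much.
- pot: The same sample pot; origin at the centre of its underside, z up through the lid.
- red_pot: Bystander: white sample pot with red lid, 49 mm across, 60 mm tall; origin under its centre.
- vial: Bystander: white vial with green cap, 38 mm across, 66 mm tall; origin under its centre.
- timer: Bystander: white lab timer, 66 x 66 x 20 mm, lying flat; origin under its centre.
Things that resemble listed ones, but are neither listed nor needed, are in the scene too. Of the things like the pot, leave any that is blue or orange; of the rest the smaller one is meant.

How it is judged:
By the outcome, as a careful person would: the job done as asked, in the order asked, and still so for the second after the job is handed in, with the robot touching nothing.
It also fails if it takes over 61 s, if anything falls off the work surface, if the arm or the gripper's body presses on something with over 40 N, if the wrist force passes 120 N, or if a joint passes its speed limit or range.

## Working session

There is one attempt and no reset: what is moved stays moved. The work goes in short steps, Python scripts to look and compute and a tool call to move; the robot and the scene stay as the last step left them, time stands still between calls to the robot, and variables do not carry over. Pictures are saved under pics/ and viewed, at most 10 in all, crops included, and the job is handed in when it is done.

Besides the shell and the picture viewer there is one more tool, called after "Request:" by a JSON object that holds its "name" and its "arguments". step_arm: Moves the arm, as the interface text tells. Shifts and turns lie within -1 to 1; 1 stands for 0.1 m of shift or 90 degrees of turn. Its arguments: {"type":"object","properties":{"plan":{"type":"array"},"grip_force":{"type":"number"}},"required":["plan"]}

```bash
mkdir -p pics; ls
cat > h.py <<'E'
import numpy as np, cv2
from station import telemetry, viewer, hand_in, ctrl
def save(p,n): cv2.imwrite('pics/'+n,p['img'][:,:,::-1])
def world(p,u,v,z=None,obs=None):
    d=p['z_map'][int(v),int(u)] if z is None else z
    c=np.array([(u-p['cx'])/p['fx']*d,(v-p['cy'])/p['fy']*d,d])
    return p['R'].T@(c-p['t'])
def cloud(p):
    v,u=np.mgrid[:400,:640]; d=p['z_map']
    c=np.stack([(u-p['cx'])/p['fx']*d,(v-p['cy'])/p['fy']*d,d],-1)
    return (c-p['t'])@p['R']
E
python3 - <<'E'
from h import *
o=telemetry.get_obs(); print(o); print(ctrl.tcp_to_tips)
for n in('scene','side'):
    p=viewer.camera(n); save(p,n+'0.png')
    for t in('press','grip','tab','pot','gantry','red_pot','vial','timer','nest'):
        for r in viewer.recognise(t,p)[:3]: 
            b=r['rect'];u,v=(b[0]+b[2])/2,(b[1]+b[3])/2
            print(n,t,round(r['score'],2),np.round(b),world(p,u,v).round(3))
E
```

```text
pics
{'time_s': 0.0, 'qpos': array([-6.65922453e-02,  3.00499416e-01,  1.52157701e+00,  2.66256389e-05,
        1.32068676e+00, -6.65945900e-02]), 'joint_vel': array([-0.00019716, -0.00268277, -0.00051187, -0.00127671,  0.00050576,
        0.00096638]), 'tau': array([-1.53750298e-03, -5.31805658e+01, -3.52735734e+01,  7.07558286e-02,
        2.43994006e-02, -4.79655944e-05]), 'ee_pos': array([5.49761946e-01, 2.37653290e-05, 2.21872508e-01]), 'eef_rot': array([-3.14042644e+00, -1.03625444e-04,  1.57079201e+00]), 'force': array([ 1.26013639, -0.72871409, -1.01759688]), 'moment': array([0.01135232, 0.0185973 , 0.02437028]), 'grip_force': 0.0, 'grip_width': 0.09407213224700182}
0.017
scene press 0.57 [278. 163. 387. 256.] [0.583 0.026 0.039]
scene grip 0.79 [292. 180. 365. 232.] [0.572 0.03  0.055]
scene tab 0.72 [296. 171. 333. 193.] [0.529 0.036 0.143]
scene pot 0.89 [264. 212. 283. 246.] [0.416 0.058 0.05 ]
scene pot 0.79 [294. 168. 314. 199.] [0.494 0.032 0.157]
scene pot 0.74 [228. 168. 255. 204.] [0.461 0.259 0.055]
scene gantry 0.97 [293. 126. 332. 196.] [ 0.488 -0.003  0.232]
sce
[... 410 characters left out ...]
049]
side press 0.5 [293. 276. 339. 308.] [ 0.438 -0.148  0.017]
side grip 0.97 [293. 193. 363. 250.] [0.581 0.029 0.059]
side tab 0.68 [285. 184. 328. 211.] [0.573 0.112 0.093]
side tab 0.42 [236. 206. 257. 242.] [0.434 0.16  0.041]
side pot 0.97 [250. 226. 271. 261.] [0.421 0.055 0.038]
side pot 0.82 [297. 194. 316. 215.] [0.576 0.116 0.072]
side pot 0.8 [227. 190. 252. 220.] [0.46  0.259 0.05 ]
side gantry 0.89 [296. 124. 333. 184.] [ 0.057 -0.781  0.5  ]
side red_pot 0.84 [235. 207. 258. 240.] [0.435 0.16  0.042]
side vial 0.82 [374. 250. 393. 291.] [ 0.561 -0.193  0.044]
side timer 0.62 [294. 275. 337. 310.] [ 0.439 -0.144  0.014]
side nest 0.59 [295. 201. 359. 245.] [0.578 0.029 0.055]
```

Run:
```python
import cv2,numpy as np
a=[cv2.resize(cv2.imread(f'pics/{n}0.png')[110:310,215:415],(400,400),interpolation=cv2.INTER_CUBIC) for n in('scene','side')]
cv2.imwrite('pics/both.png',cv2.resize(np.hstack(a),(800,400)))
```

```text
(no output)
```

View pics/both.png

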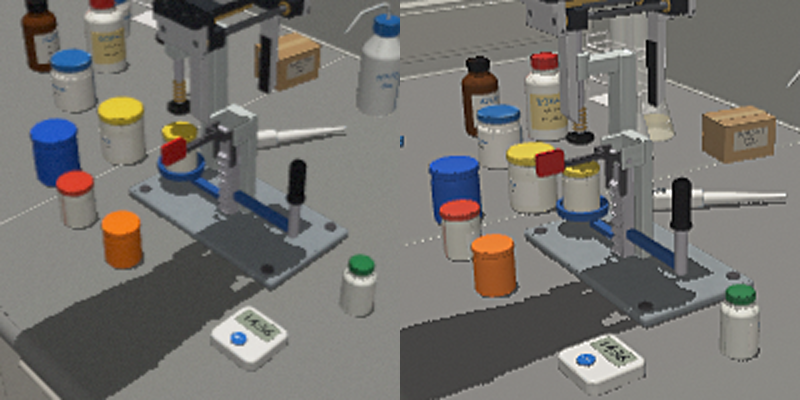

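The scene view (left) shows the press with the black grip at scene pixel (363,200) and the red tab at (302,186). The pot with the yellow lid is in the nest at (305,175), and the bigger yellow-lidded look-alike is at (275,168). In the side view the sprung foot is above the nested pot. The orange and blue pots, the red lid, the vial and the timer stand round it.

Run:
```python
from h import *
for n in('scene','side'):
    p=viewer.camera(n); W=cloud(p); hsv=cv2.cvtColor(p['img'],cv2.COLOR_RGB2HSV).astype(int); H,S,V=[hsv[...,i] for i in range(3)]
    w=(W[...,0]>.35)&(W[...,0]<.8)&(abs(W[...,1])<.25)&(p['z_map']>0)
    def rep(name,m):
        q=W[m&w]
        if len(q): print(n,name,len(q),'med',np.median(q,0).round(4),'p3',np.percentile(q,3,0).round(4),'p97',np.percentile(q,97,0).round(4))
        return q
    red=((H<6)|(H>174))&(S>150)&(W[...,2]>.1)&(W[...,2]<.2); rep('tab',red)
    blk=(V<60)&(W[...,2]>.085)&(W[...,2]<.16)&(W[...,1]<0); rep('grip',blk)
    yel=(H>20)&(H<32)&(S>150)&(V>100); 
    lid=rep('yellow lid',yel&(W[...,1]<.16)&(W[...,0]>.5)); 
    blue=(H>100)&(H<120)&(S>150)&(W[...,0]>.5)&(W[...,2]<.1);q=rep('blue',blue)
    plate=(W[...,2]>.007)&(W[...,2]<.017)&(W[...,0]>.48); q=W[plate&w]
    print(cv2.minAreaRect((q[:,:2]*1000).astype(np.float32)))
    rep('col',(W[...,2]>.12)&(W[...,2]<.165)&(S<40)&(W[...,1]<.1)&(W[...,0]>.5))
```

```text
scene tab 121 med [0.4889 0.0352 0.1538] p3 [0.4751 0.0326 0.1391] p97 [0.5036 0.0421 0.1621]
scene grip 164 med [ 0.58   -0.0751  0.1215] p3 [ 0.5754 -0.0802  0.094 ] p97 [ 0.5892 -0.0666  0.144 ]
scene yellow lid 122 med [0.5841 0.1347 0.0953] p3 [0.5621 0.1137 0.0922] p97 [0.6014 0.1542 0.0972]
scene blue 302 med [0.5822 0.059  0.0445] p3 [ 0.5538 -0.0569  0.0295] p97 [0.6008 0.1397 0.0507]
((630.5697021484375, 1.927703857421875), (457.92633056640625, 288.6944580078125), 77.73406982421875)
scene col 525 med [0.5825 0.0339 0.1455] p3 [ 0.5237 -0.075   0.1222] p97 [0.6089 0.0603 0.1579]
side tab 158 med [0.4881 0.0347 0.1522] p3 [0.4747 0.0322 0.1397] p97 [0.5039 0.0405 0.1622]
side grip 238 med [ 0.5802 -0.076   0.1195] p3 [ 0.5746 -0.0809  0.0937] p97 [ 0.5912 -0.0649  0.1436]
side yellow lid 86 med [0.5794 0.1223 0.0956] p3 [0.5616 0.1126 0.0911] p97 [0.6004 0.1365 0.0974]
side blue 299 med [0.5809 0.0863 0.0445] p3 [ 0.5527 -0.0556  0.0291] p97 [0.6105 0.1444 0.051 ]
((627.731201171875, 4.64801025390625), (452.45355224609375, 290.56158447265625), 76.07704162597656)
side col 642 med [0.582  0.0232 0.1439] p3 [ 0.5258 -0.0783  0.1217] p97 [0.6066 0.06   0.158 ]
```

Request:
{"name": "step_arm", "arguments": {"plan": [{"dx":-0.18,"dy":0.08},{"dx":-0.18,"dy":0.08},{"dx":-0.18,"dy":0.08},{"dx":-0.18,"dy":0.08},{"claw":0.4},{"claw":0.4},{}]}}

```text
$.plan[0]: bad value
```

Run:
```python
from h import *
o=telemetry.get_obs(); print(o['time_s'],o['ee_pos'],o['eef_rot'],o['force'],o['grip_width'])
from scipy.optimize import least_squares
for n in('scene','side'):
    p=viewer.camera(n); save(p,n+'1.png'); W=cloud(p); hsv=cv2.cvtColor(p['img'],cv2.COLOR_RGB2HSV).astype(int); H,S,V=[hsv[...,i] for i in range(3)]
    C=-p['R'].T@p['t']; print(n,'cam',C.round(2))
    w=(p['z_map']>0)&(W[...,0]>.4)&(W[...,0]<.8)
    g=W[w&(V<60)&(W[...,2]>.1)&(W[...,2]<.138)&(abs(W[...,1]+.072)<.02)]
    f=least_squares(lambda c:np.hypot(g[:,0]-c[0],g[:,1]-c[1])-.01,[.583,-.072],loss='soft_l1',f_scale=.001);print('grip',f.x.round(4))
    y=W[w&(H>20)&(H<32)&(S>150)&(V>100)&(abs(W[...,1]-.133)<.04)&(W[...,0]>.54)]
    t=y[y[:,2]>np.percentile(y[:,2],60)]; print('lid top',t.mean(0).round(4),np.percentile(y[:,2],[50,90,98]).round(4))
    ft=w&(V<70)&(np.hypot(W[...,0]-.583,W[...,1]-.133)<.024)&(W[...,2]>.1)&(W[...,2]<.19)
    q=W[ft]; print('foot',len(q)); 
    if len(q): print(np.percentile(q,[1,10,25,50,75,90,99],axis=0).round(4))
    ga=W[w&(W[...,2]>.19)&(W[...,2]<.25)&(W[...,1]>.05)&(W[...,1]<.3)]; print('gantry',np.percentile(ga,[2,50,98],axis=0).round(3))
    cv2.imwrite('pics/c%s1.png'%n,cv2.resize(p['img'][90:270,240:420,::-1],(400,400),interpolation=cv2.INTER_CUBIC))
p=viewer.camera('wrist')
a=[cv2.imread('pics/c%s1.png'%n) for n in('scene','side')]
cv2.imwrite('pics/both1.png',np.hstack(a)); save(p,'w1.png')
```

```text
1.1 [ 5.49997886e-01 -1.76978019e-05  2.22446796e-01] [-3.14158607e+00 -7.80232448e-06  1.57071929e+00] [ 0.34438097  0.48080347 -0.39532003] 0.09444908568876093
scene cam [-0.01 -0.55  0.66]
grip [ 0.5865 -0.0685]
lid top [0.5828 0.1337 0.0965] [0.0955 0.0968 0.0978]
foot 66
[[0.5686 0.1184 0.1289]
 [0.5702 0.1214 0.1312]
 [0.5726 0.1232 0.1335]
 [0.5784 0.1285 0.1358]
 [0.5838 0.1345 0.1369]
 [0.5898 0.1392 0.1377]
 [0.5981 0.1478 0.1395]]
gantry [[0.57  0.12  0.191]
 [0.581 0.127 0.21 ]
 [0.657 0.164 0.228]]
side cam [ 0.06 -0.78  0.5 ]
grip [ 0.586  -0.0691]
lid top [0.5824 0.1265 0.0966] [0.0956 0.097  0.0975]
foot 73
[[0.5679 0.1178 0.1288]
 [0.5698 0.1198 0.1317]
 [0.5721 0.1221 0.1333]
 [0.5788 0.1267 0.1357]
 [0.5855 0.1329 0.1373]
 [0.5916 0.1363 0.1385]
 [0.5965 0.1433 0.1538]]
gantry [[0.579 0.119 0.192]
 [0.624 0.124 0.218]
 [0.655 0.145 0.243]]
```

View pics/both1.png

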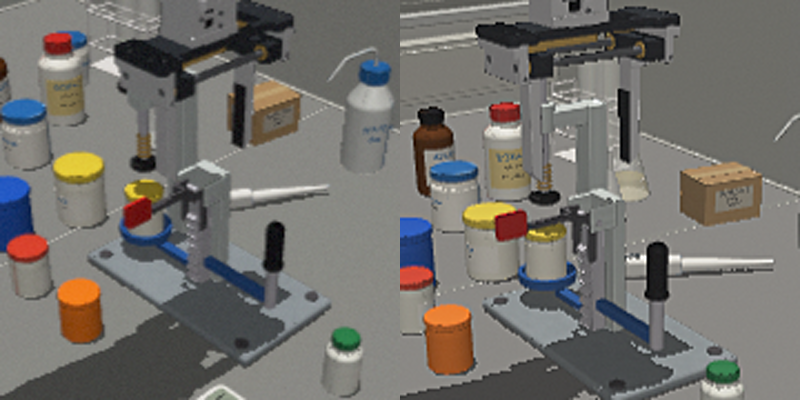

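View pics/w1.png

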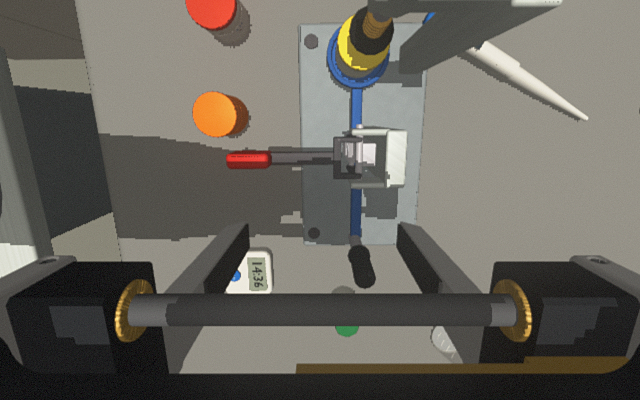

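The call was refused because rows need every key. The wrist picture shows the grip at (362,262), the tab at (248,159) and the pot under the foot at (365,40), with the press aligned to the world axes. The foot hangs roughly 33 mm above the lid.

Request:
{"name": "step_arm", "arguments": {"plan": [{"dx":-0.23,"dy":0.12,"dz":0,"rx":0,"ry":0,"rz":0,"claw":0.4},{"dx":-0.23,"dy":0.12,"dz":0,"rx":0,"ry":0,"rz":0,"claw":0.4},{"dx":-0.23,"dy":0.12,"dz":0,"rx":0,"ry":0,"rz":0,"claw":0.4},{"dx":0,"dy":0,"dz":0,"rx":0,"ry":0,"rz":0,"claw":0.4},{"dx":0,"dy":0,"dz":0,"rx":0,"ry":0,"rz":0,"claw":0.4}], "grip_force": 15}}

```text
time_s: 1.75
ee_pos: [0.5858, -0.069, 0.2222]
eef_rot: [-3.141, -0.0, 1.57]
force: [-1.0, -0.3, 0.4]
grip_width: 0.0582
grip_force: 0.0
```

Run:
```python
from h import *
from scipy.spatial.transform import Rotation as Ro
o=telemetry.get_obs(); p=viewer.camera('wrist'); save(p,'w2.png')
print(o['ee_pos'],o['eef_rot'],o['grip_width'])
R=Ro.from_euler('xyz',o['eef_rot']).as_matrix();T=p['tool_from_camera']
v,u=np.mgrid[:400,:640]; d=p['z_map']
c=np.stack([(u-p['cx'])/p['fx']*d,(v-p['cy'])/p['fy']*d,d],-1)
W=(c@T[:3,:3].T+T[:3,3])@R.T+o['ee_pos']
m=(d>0)&(abs(W[...,0]-.586)<.025)&(abs(W[...,1]+.069)<.025)&(W[...,2]>.08)&(W[...,2]<.16)
q=W[m];print(len(q),np.percentile(q,[1,50,99],axis=0).round(4)); t=q[q[:,2]>np.percentile(q[:,2],98)-.004];print('top',t.mean(0).round(4),t.min(0).round(4),t.max(0).round(4))
hsv=cv2.cvtColor(p['img'],cv2.COLOR_RGB2HSV).astype(int)
m=(d>0)&((hsv[...,0]<6)|(hsv[...,0]>174))&(hsv[...,1]>150)&(W[...,2]>.12)&(W[...,2]<.18)
q=W[m];print('tab',len(q)); t=q[q[:,2]>.155]
if len(t): print(t.mean(0).round(4),t.min(0).round(4),t.max(0).round(4),cv2.minAreaRect((t[:,:2]*1000).astype(np.float32)))
```

```text
[ 0.58582382 -0.0690002   0.22216706] [-3.14109281e+00 -2.38071845e-04  1.57004844e+00] 0.05816424167919347
713 [[ 0.5757 -0.075   0.0914]
 [ 0.5862 -0.0616  0.1394]
 [ 0.5965 -0.0556  0.144 ]]
top [ 0.5862 -0.066   0.1423] [ 0.577  -0.0753  0.1398] [ 0.5955 -0.0569  0.1448]
tab 938
[0.4932 0.042  0.1601] [0.4768 0.0364 0.155 ] [0.5081 0.0487 0.1626] ((492.5009460449219, 42.404598236083984), (31.343584060668945, 12.086925506591797), 1.3944982290267944)
```

Request:
{"name": "step_arm", "arguments": {"plan": [{"dx":0,"dy":0,"dz":0.26,"rx":0,"ry":0,"rz":0,"claw":0.4},{"dx":0,"dy":0,"dz":0.26,"rx":0,"ry":0,"rz":0,"claw":0.4},{"dx":0,"dy":0,"dz":0.26,"rx":0,"ry":0,"rz":0,"claw":0.4},{"dx":0,"dy":0,"dz":0.26,"rx":0,"ry":0,"rz":0,"claw":0.4},{"dx":0,"dy":0,"dz":0,"rx":0,"ry":0,"rz":0,"claw":1},{"dx":0,"dy":0,"dz":0,"rx":0,"ry":0,"rz":0,"claw":1},{"dx":0,"dy":0,"dz":0,"rx":0,"ry":0,"rz":0,"claw":1},{"dx":0,"dy":0,"dz":0,"rx":0,"ry":0,"rz":0,"claw":1},{"dx":0,"dy":0,"dz":0,"rx":0,"ry":0,"rz":0,"claw":1},{"dx":0,"dy":0,"dz":0,"rx":0,"ry":0,"rz":0,"claw":1}], "grip_force": 30}}

```text
time_s: 2.8
ee_pos: [0.5878, -0.069, 0.1197]
eef_rot: [3.136, 0.0, 1.571]
force: [11.7, 0.6, -2.6]
grip_width: 0.0195
grip_force: 30.0
```

Request:
{"name": "step_arm", "arguments": {"plan": [{"dx":0,"dy":0.02,"dz":0,"rx":0,"ry":0,"rz":0,"claw":1},{"dx":0,"dy":0,"dz":0,"rx":0,"ry":0,"rz":0,"claw":1},{"dx":0,"dy":0,"dz":0,"rx":0,"ry":0,"rz":0,"claw":1}]}}

```text
time_s: 3.1
ee_pos: [0.588, -0.069, 0.1196]
eef_rot: [3.141, 0.0, 1.571]
force: [-4.5, 0.2, 6.9]
grip_width: 0.0195
grip_force: 30.0
```

Request:
{"name": "step_arm", "arguments": {"plan": [{"dx":0,"dy":-0.005,"dz":-0.02,"rx":0,"ry":0,"rz":0,"claw":1},{"dx":0,"dy":0,"dz":-0.02,"rx":0,"ry":0,"rz":0,"claw":1},{"dx":0,"dy":0,"dz":-0.02,"rx":0,"ry":0,"rz":0,"claw":1},{"dx":0,"dy":0,"dz":-0.02,"rx":0,"ry":0,"rz":0,"claw":1}]}}

```text
time_s: 3.5
ee_pos: [0.5879, -0.069, 0.1256]
eef_rot: [3.141, -0.0, 1.571]
force: [10.1, -0.9, -13.0]
grip_width: 0.0194
grip_force: 30.0
```

Request:
{"name": "step_arm", "arguments": {"plan": [{"dx":0,"dy":0,"dz":-0.02,"rx":0,"ry":0,"rz":0,"claw":1},{"dx":0,"dy":0,"dz":-0.02,"rx":0,"ry":0,"rz":0,"claw":1},{"dx":0,"dy":0,"dz":-0.02,"rx":0,"ry":0,"rz":0,"claw":1},{"dx":0,"dy":0,"dz":-0.02,"rx":0,"ry":0,"rz":0,"claw":1},{"dx":0,"dy":0,"dz":0,"rx":0,"ry":0,"rz":0,"claw":1},{"dx":0,"dy":0,"dz":0,"rx":0,"ry":0,"rz":0,"claw":1}]}}

```text
time_s: 4.1
ee_pos: [0.5879, -0.0689, 0.1341]
eef_rot: [3.141, -0.0, 1.571]
force: [7.8, -0.2, -8.8]
grip_width: 0.0193
grip_force: 30.0
```

Request:
{"name": "step_arm", "arguments": {"plan": [{"dx":0,"dy":0.01,"dz":-0.02,"rx":0,"ry":0,"rz":0,"claw":1},{"dx":0,"dy":0,"dz":-0.02,"rx":0,"ry":0,"rz":0,"claw":1},{"dx":0,"dy":0,"dz":-0.02,"rx":0,"ry":0,"rz":0,"claw":1},{"dx":0,"dy":0,"dz":-0.02,"rx":0,"ry":0,"rz":0,"claw":1},{"dx":0,"dy":0,"dz":-0.02,"rx":0,"ry":0,"rz":0,"claw":1},{"dx":0,"dy":0,"dz":0,"rx":0,"ry":0,"rz":0,"claw":1},{"dx":0,"dy":0,"dz":0,"rx":0,"ry":0,"rz":0,"claw":1},{"dx":0,"dy":0,"dz":0,"rx":0,"ry":0,"rz":0,"claw":1}]}}

```text
time_s: 4.9
ee_pos: [0.588, -0.069, 0.1448]
eef_rot: [-3.141, -0.0, 1.571]
force: [-6.4, 0.9, -6.6]
grip_width: 0.0196
grip_force: 30.0
```

```bash
cat > m.py <<'E'
from h import *
import sys
def meas():
  for n in('scene','side'):
    p=viewer.camera(n); save(p,n+sys.argv[1]+'.png'); W=cloud(p); hsv=cv2.cvtColor(p['img'],cv2.COLOR_RGB2HSV).astype(int); H,S,V=[hsv[...,i] for i in range(3)]
    w=(p['z_map']>0)&(W[...,0]>.54)&(W[...,0]<.8)
    y=W[w&(H>20)&(H<32)&(S>150)&(V>100)&(abs(W[...,1]-.133)<.04)]
    print(n,'lid',len(y),np.percentile(y[:,2],[50,90,98]).round(4))
    q=W[w&(V<70)&(np.hypot(W[...,0]-.583,W[...,1]-.133)<.024)&(W[...,2]>.1)&(W[...,2]<.19)]
    print('foot',len(q),np.percentile(q[:,2],[1,10,25,50,75,90]).round(4))
    r=W[(p['z_map']>0)&((H<6)|(H>174))&(S>150)&(W[...,2]>.12)&(W[...,2]<.2)&(abs(W[...,0]-.49)<.04)&(abs(W[...,1]-.04)<.03)]
    if len(r): print('tab',len(r),np.median(r,0).round(4),np.percentile(r[:,2],[3,97]).round(4))
  o=telemetry.get_obs(); print(o['time_s'],o['ee_pos'].round(4),o['force'].round(2))
meas()
E
python3 m.py 2
```

```text
scene lid 94 [0.1201 0.1215 0.1227]
foot 72 [0.1277 0.1301 0.1332 0.1352 0.1364 0.1378]
tab 127 [0.4879 0.0352 0.1532] [0.1401 0.1626]
side lid 82 [0.1209 0.1222 0.1227]
foot 77 [0.1277 0.13   0.1327 0.1355 0.1371 0.138 ]
tab 158 [0.4878 0.0349 0.1515] [0.1395 0.1625]
5.0 [ 0.5881 -0.069   0.1448] [-4.91  0.66 -6.27]
```

Request:
{"name": "step_arm", "arguments": {"plan": [{"dx":0,"dy":-0.005,"dz":-0.02,"rx":0,"ry":0,"rz":0,"claw":1},{"dx":0,"dy":0,"dz":-0.02,"rx":0,"ry":0,"rz":0,"claw":1},{"dx":0,"dy":0,"dz":0,"rx":0,"ry":0,"rz":0,"claw":1},{"dx":0,"dy":0,"dz":0,"rx":0,"ry":0,"rz":0,"claw":1}]}}

```text
time_s: 5.4
ee_pos: [0.588, -0.069, 0.1487]
eef_rot: [3.142, -0.0, 1.571]
force: [-1.7, 1.3, -9.8]
grip_width: 0.0194
grip_force: 30.0
```

Request:
{"name": "step_arm", "arguments": {"plan": [{"dx":0,"dy":0,"dz":-0.01,"rx":0,"ry":0,"rz":0,"claw":1},{"dx":0,"dy":0,"dz":0,"rx":0,"ry":0,"rz":0,"claw":1},{"dx":0,"dy":0,"dz":0,"rx":0,"ry":0,"rz":0,"claw":1}]}}

```text
time_s: 5.7
ee_pos: [0.588, -0.069, 0.1496]
eef_rot: [3.142, -0.0, 1.571]
force: [-1.5, 1.6, -10.0]
grip_width: 0.0195
grip_force: 30.0
```

Request:
{"name": "step_arm", "arguments": {"plan": [{"dx":0,"dy":0,"dz":-0.01,"rx":0,"ry":0,"rz":0,"claw":1},{"dx":0,"dy":0,"dz":0,"rx":0,"ry":0,"rz":0,"claw":1},{"dx":0,"dy":0,"dz":0,"rx":0,"ry":0,"rz":0,"claw":1}]}}

```text
time_s: 6.0
ee_pos: [0.588, -0.069, 0.1507]
eef_rot: [3.141, -0.0, 1.571]
force: [-2.6, 0.8, -7.8]
grip_width: 0.0195
grip_force: 30.0
```

Request:
{"name": "step_arm", "arguments": {"plan": [{"dx":0,"dy":0,"dz":-0.01,"rx":0,"ry":0,"rz":0,"claw":1},{"dx":0,"dy":0,"dz":0,"rx":0,"ry":0,"rz":0,"claw":1},{"dx":0,"dy":0,"dz":0,"rx":0,"ry":0,"rz":0,"claw":1}]}}

```text
time_s: 6.3
ee_pos: [0.588, -0.069, 0.1513]
eef_rot: [-3.141, -0.0, 1.571]
force: [0.0, 1.8, -12.0]
grip_width: 0.0194
grip_force: 30.0
```

Request:
{"name": "step_arm", "arguments": {"plan": [{"dx":0,"dy":0,"dz":-0.01,"rx":0,"ry":0,"rz":0,"claw":1},{"dx":0,"dy":0,"dz":0,"rx":0,"ry":0,"rz":0,"claw":1},{"dx":0,"dy":0,"dz":0,"rx":0,"ry":0,"rz":0,"claw":1}]}}

```text
time_s: 6.6
ee_pos: [0.588, -0.069, 0.1524]
eef_rot: [-3.141, -0.0, 1.571]
force: [1.1, 1.4, -13.4]
grip_width: 0.0192
grip_force: 30.0
```

Request:
{"name": "step_arm", "arguments": {"plan": [{"dx":0,"dy":0,"dz":-0.01,"rx":0,"ry":0,"rz":0,"claw":1},{"dx":0,"dy":0,"dz":0,"rx":0,"ry":0,"rz":0,"claw":1},{"dx":0,"dy":0,"dz":0,"rx":0,"ry":0,"rz":0,"claw":1}]}}

```text
time_s: 6.9
ee_pos: [0.588, -0.069, 0.1535]
eef_rot: [-3.142, -0.0, 1.571]
force: [1.1, 1.0, -14.5]
grip_width: 0.0196
grip_force: 30.0
```

Request:
{"name": "step_arm", "arguments": {"plan": [{"dx":0,"dy":0,"dz":-0.01,"rx":0,"ry":0,"rz":0,"claw":1},{"dx":0,"dy":0,"dz":0,"rx":0,"ry":0,"rz":0,"claw":1},{"dx":0,"dy":0,"dz":0,"rx":0,"ry":0,"rz":0,"claw":1}]}}

```text
time_s: 7.2
ee_pos: [0.588, -0.069, 0.1546]
eef_rot: [3.142, -0.0, 1.571]
force: [0.2, 2.4, -13.4]
grip_width: 0.0192
grip_force: 30.0
```

Request:
{"name": "step_arm", "arguments": {"plan": [{"dx":0,"dy":0,"dz":-0.01,"rx":0,"ry":0,"rz":0,"claw":1},{"dx":0,"dy":0,"dz":0,"rx":0,"ry":0,"rz":0,"claw":1},{"dx":0,"dy":0,"dz":0,"rx":0,"ry":0,"rz":0,"claw":1}]}}

```text
time_s: 7.5
ee_pos: [0.588, -0.0689, 0.1554]
eef_rot: [-3.142, -0.0, 1.571]
force: [0.1, 1.9, -14.3]
grip_width: 0.0193
grip_force: 30.0
```

Request:
{"name": "step_arm", "arguments": {"plan": [{"dx":0,"dy":0,"dz":-0.01,"rx":0,"ry":0,"rz":0,"claw":1},{"dx":0,"dy":0,"dz":0,"rx":0,"ry":0,"rz":0,"claw":1},{"dx":0,"dy":0,"dz":0,"rx":0,"ry":0,"rz":0,"claw":1}]}}

```text
time_s: 7.8
ee_pos: [0.588, -0.069, 0.1565]
eef_rot: [-3.142, -0.0, 1.571]
force: [0.7, 2.9, -13.9]
grip_width: 0.0191
grip_force: 30.0
```

Request:
{"name": "step_arm", "arguments": {"plan": [{"dx":0,"dy":0,"dz":-0.005,"rx":0,"ry":0,"rz":0,"claw":1},{"dx":0,"dy":0,"dz":0,"rx":0,"ry":0,"rz":0,"claw":1},{"dx":0,"dy":0,"dz":0,"rx":0,"ry":0,"rz":0,"claw":1}]}}

```text
time_s: 8.1
ee_pos: [0.588, -0.069, 0.1569]
eef_rot: [-3.142, -0.0, 1.571]
force: [1.5, 2.6, -14.6]
grip_width: 0.019
grip_force: 30.0
```

```bash
python3 m.py 3
```

```text
scene lid 73 [0.132  0.1339 0.1365]
foot 66 [0.1355 0.1376 0.1402 0.1415 0.1431 0.1443]
tab 126 [0.4887 0.0352 0.1531] [0.1388 0.1622]
side lid 79 [0.1325 0.1343 0.1347]
foot 72 [0.1356 0.1369 0.139  0.1417 0.1434 0.1446]
tab 157 [0.4879 0.035  0.1518] [0.1403 0.1623]
8.2 [ 0.588  -0.069   0.1569] [  0.62   2.68 -14.57]
```

Request:
{"name": "step_arm", "arguments": {"plan": [{"dx":0,"dy":0,"dz":0.01,"rx":0,"ry":0,"rz":0,"claw":1},{"dx":0,"dy":0,"dz":0.01,"rx":0,"ry":0,"rz":0,"claw":1},{"dx":0,"dy":0,"dz":0.01,"rx":0,"ry":0,"rz":0,"claw":1},{"dx":0,"dy":0,"dz":0.01,"rx":0,"ry":0,"rz":0,"claw":1},{"dx":0,"dy":0,"dz":0,"rx":0,"ry":0,"rz":0,"claw":1},{"dx":0,"dy":0,"dz":0,"rx":0,"ry":0,"rz":0,"claw":1}]}}

```text
time_s: 8.8
ee_pos: [0.5881, -0.069, 0.1543]
eef_rot: [3.141, 0.0, 1.571]
force: [-5.8, 3.9, -1.3]
grip_width: 0.0196
grip_force: 30.0
```

Request:
{"name": "step_arm", "arguments": {"plan": [{"dx":0,"dy":0,"dz":0,"rx":0,"ry":0,"rz":0,"claw":0.4},{"dx":0,"dy":0,"dz":0,"rx":0,"ry":0,"rz":0,"claw":0.4},{"dx":0,"dy":0,"dz":0,"rx":0,"ry":0,"rz":0,"claw":0.4},{"dx":0,"dy":0,"dz":0,"rx":0,"ry":0,"rz":0,"claw":0.4},{"dx":0,"dy":0,"dz":-0.2,"rx":0,"ry":0,"rz":0,"claw":0.4},{"dx":0,"dy":0,"dz":-0.3,"rx":0,"ry":0,"rz":0,"claw":0.4},{"dx":0,"dy":0,"dz":-0.3,"rx":0,"ry":0,"rz":0,"claw":0.4},{"dx":0,"dy":0,"dz":-0.25,"rx":0,"ry":0,"rz":0,"claw":0.4}]}}

```text
time_s: 9.6
ee_pos: [0.5882, -0.0691, 0.2599]
eef_rot: [3.14, 0.0, 1.571]
force: [-0.6, 0.4, -0.7]
grip_width: 0.0564
grip_force: 0.0
```

Request:
{"name": "step_arm", "arguments": {"plan": [{"dx":0,"dy":-0.24,"dz":0,"rx":0,"ry":0,"rz":0,"claw":0.4},{"dx":0,"dy":-0.24,"dz":0,"rx":0,"ry":0,"rz":0,"claw":0.4},{"dx":0.27,"dy":-0.24,"dz":0,"rx":0,"ry":0,"rz":0,"claw":0.4},{"dx":0.28,"dy":-0.23,"dz":0,"rx":0,"ry":0,"rz":0,"claw":0.4},{"dx":0.28,"dy":0,"dz":0,"rx":0,"ry":0,"rz":0,"claw":0.4},{"dx":0.28,"dy":0,"dz":0,"rx":0,"ry":0,"rz":0,"claw":0.4},{"dx":0,"dy":0,"dz":0,"rx":0,"ry":0,"rz":0.08,"claw":0.4},{"dx":0,"dy":0,"dz":0,"rx":0,"ry":0,"rz":0.08,"claw":0.4},{"dx":0,"dy":0,"dz":0,"rx":0,"ry":0,"rz":0.08,"claw":0.4},{"dx":0,"dy":0,"dz":0,"rx":0,"ry":0,"rz":0.08,"claw":0.4}]}}

```text
time_s: 10.6
ee_pos: [0.4931, 0.042, 0.2582]
eef_rot: [3.141, -0.0, 1.063]
force: [-0.2, -0.1, 0.1]
grip_width: 0.0565
grip_force: 0.0
```

Request:
{"name": "step_arm", "arguments": {"plan": [{"dx":0,"dy":0,"dz":0,"rx":0,"ry":0,"rz":0.08,"claw":0.4},{"dx":0,"dy":0,"dz":0,"rx":0,"ry":0,"rz":0.08,"claw":0.4},{"dx":0,"dy":0,"dz":0,"rx":0,"ry":0,"rz":0.08,"claw":0.4},{"dx":0,"dy":0,"dz":0,"rx":0,"ry":0,"rz":0.08,"claw":0.4},{"dx":0,"dy":0,"dz":0,"rx":0,"ry":0,"rz":0.09,"claw":0.4},{"dx":0,"dy":0,"dz":0,"rx":0,"ry":0,"rz":0.09,"claw":0.4},{"dx":0,"dy":0,"dz":0,"rx":0,"ry":0,"rz":0.09,"claw":0.4},{"dx":0,"dy":0,"dz":0,"rx":0,"ry":0,"rz":0.09,"claw":0.4},{"dx":0,"dy":0,"dz":0,"rx":0,"ry":0,"rz":0,"claw":0.4},{"dx":0,"dy":0,"dz":0,"rx":0,"ry":0,"rz":0,"claw":0.4}]}}

```text
time_s: 11.6
ee_pos: [0.4931, 0.042, 0.2581]
eef_rot: [3.142, -0.0, 0.004]
force: [0.2, 0.0, -0.1]
grip_width: 0.0564
grip_force: 0.0
```

```bash
cat > w.py <<'E'
from h import *
from scipy.spatial.transform import Rotation as Ro
o=telemetry.get_obs(); p=viewer.camera('wrist')
print(o['time_s'],o['ee_pos'],o['eef_rot'],o['grip_width'],o['qpos'].round(2))
R=Ro.from_euler('xyz',o['eef_rot']).as_matrix();T=p['tool_from_camera']
v,u=np.mgrid[:400,:640]; d=p['z_map']
c=np.stack([(u-p['cx'])/p['fx']*d,(v-p['cy'])/p['fy']*d,d],-1)
W=(c@T[:3,:3].T+T[:3,3])@R.T+o['ee_pos']
hsv=cv2.cvtColor(p['img'],cv2.COLOR_RGB2HSV).astype(int)
m=(d>0)&((hsv[...,0]<6)|(hsv[...,0]>174))&(hsv[...,1]>150)&(W[...,2]>.12)&(W[...,2]<.19)
t=W[m];t=t[t[:,2]>np.percentile(t[:,2],97)-.006] if len(t) else t
if len(t): print('tab',t.mean(0).round(4),t.min(0).round(4),t.max(0).round(4),cv2.minAreaRect((t[:,:2]*1000).astype(np.float32)))
E
python3 w.py; python3 m.py 4
python3 - <<'E'
import cv2,numpy as np
cv2.imwrite('pics/b4.png',np.hstack([cv2.resize(cv2.imread('pics/%s4.png'%n)[90:270,240:420],(400,400),interpolation=cv2.INTER_CUBIC) for n in('scene','side')]))
E
```

```text
11.6 [0.49305573 0.0419608  0.25808289] [ 3.14151865e+00 -3.48257419e-04  4.25057099e-03] 0.056400473639659617 [ 0.01  0.15  1.62 -0.    1.37  1.58]
tab [0.4932 0.0423 0.1602] [0.4768 0.0372 0.1559] [0.5082 0.0472 0.1625] ((492.4689025878906, 42.222694396972656), (31.38013458251953, 9.987950325012207), 0.050011441111564636)
scene lid 72 [0.1293 0.1313 0.1343]
foot 71 [0.1305 0.1346 0.1371 0.1389 0.1402 0.1413]
tab 124 [0.4888 0.0352 0.1534] [0.1395 0.1618]
side lid 77 [0.1303 0.1318 0.1322]
foot 73 [0.1323 0.1346 0.1367 0.1389 0.141  0.1421]
tab 153 [0.4886 0.0348 0.1514] [0.1393 0.1617]
11.75 [0.493 0.042 0.258] [-0.21 -0.05  0.49]
```

View pics/b4.png

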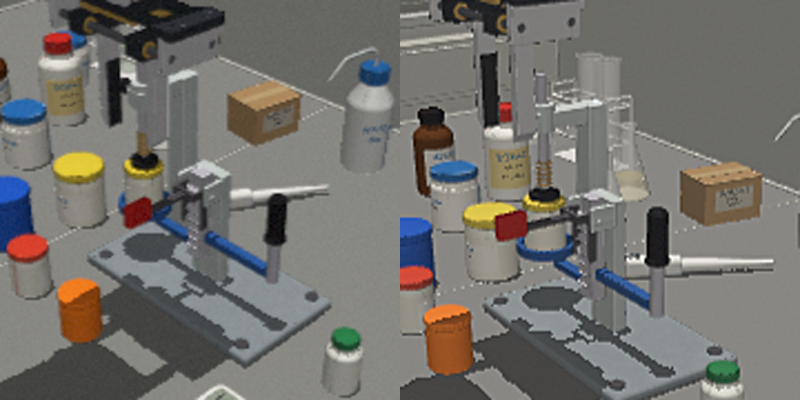

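The foot sits on the nested lid (side view near (545,200)), the spring is compressed, and the table holds at the third tooth. Next is the tab.

Request:
{"name": "step_arm", "arguments": {"plan": [{"dx":0,"dy":0,"dz":0.3,"rx":0,"ry":0,"rz":0,"claw":0.4},{"dx":0,"dy":0,"dz":0.3,"rx":0,"ry":0,"rz":0,"claw":0.4},{"dx":0,"dy":0,"dz":0.2,"rx":0,"ry":0,"rz":0,"claw":0.4},{"dx":0,"dy":0,"dz":0.2,"rx":0,"ry":0,"rz":0,"claw":0.4},{"dx":0,"dy":0,"dz":0.09,"rx":0,"ry":0,"rz":0,"claw":0.4},{"dx":0,"dy":0,"dz":0,"rx":0,"ry":0,"rz":0,"claw":0.4},{"dx":0,"dy":0,"dz":0,"rx":0,"ry":0,"rz":0,"claw":0.6},{"dx":0,"dy":0,"dz":0,"rx":0,"ry":0,"rz":0,"claw":0.6}], "grip_force": 15}}

```text
time_s: 12.55
ee_pos: [0.4935, 0.042, 0.15]
eef_rot: [-3.142, -0.002, 0.0]
force: [0.6, -0.5, -0.8]
grip_width: 0.0437
grip_force: 0.0
```

Request:
{"name": "step_arm", "arguments": {"plan": [{"dx":0,"dy":0,"dz":0,"rx":0,"ry":0,"rz":0,"claw":1},{"dx":0,"dy":0,"dz":0,"rx":0,"ry":0,"rz":0,"claw":1},{"dx":0,"dy":0,"dz":0,"rx":0,"ry":0,"rz":0,"claw":1},{"dx":0,"dy":0,"dz":0,"rx":0,"ry":0,"rz":0,"claw":1},{"dx":0,"dy":0,"dz":0,"rx":0,"ry":0,"rz":0,"claw":1}]}}

```text
time_s: 13.05
ee_pos: [0.493, 0.0416, 0.149]
eef_rot: [3.141, 0.0, 0.0]
force: [-0.2, -3.9, 1.1]
grip_width: 0.0117
grip_force: 15.0
```

Request:
{"name": "step_arm", "arguments": {"plan": [{"dx":0.002,"dy":0,"dz":-0.025,"rx":0,"ry":0,"rz":0,"claw":1},{"dx":0.003,"dy":0,"dz":-0.025,"rx":0,"ry":0,"rz":0,"claw":1},{"dx":0.004,"dy":0,"dz":-0.025,"rx":0,"ry":0,"rz":0,"claw":1},{"dx":0.005,"dy":0,"dz":-0.025,"rx":0,"ry":0,"rz":0,"claw":1},{"dx":0.006,"dy":0,"dz":-0.025,"rx":0,"ry":0,"rz":0,"claw":1},{"dx":0.007,"dy":0,"dz":-0.025,"rx":0,"ry":0,"rz":0,"claw":1},{"dx":0.008,"dy":0,"dz":-0.025,"rx":0,"ry":0,"rz":0,"claw":1},{"dx":0.009,"dy":0,"dz":-0.025,"rx":0,"ry":0,"rz":0,"claw":1},{"dx":0.01,"dy":0,"dz":-0.025,"rx":0,"ry":0,"rz":0,"claw":1}]}}

```text
time_s: 13.95
ee_pos: [0.4982, 0.0417, 0.1714]
eef_rot: [3.141, 0.001, -0.0]
force: [0.0, -5.3, -2.0]
grip_width: 0.0117
grip_force: 15.0
```

Request:
{"name": "step_arm", "arguments": {"plan": [{"dx":0,"dy":0,"dz":0,"rx":0,"ry":0,"rz":0,"claw":1},{"dx":0,"dy":0,"dz":0,"rx":0,"ry":0,"rz":0,"claw":1},{"dx":0,"dy":0,"dz":0,"rx":0,"ry":0,"rz":0,"claw":1},{"dx":0,"dy":0,"dz":0,"rx":0,"ry":0,"rz":0,"claw":1},{"dx":0,"dy":0,"dz":0,"rx":0,"ry":0,"rz":0,"claw":1},{"dx":0,"dy":0,"dz":0,"rx":0,"ry":0,"rz":0,"claw":1},{"dx":0,"dy":0,"dz":0,"rx":0,"ry":0,"rz":0,"claw":1},{"dx":0,"dy":0,"dz":0,"rx":0,"ry":0,"rz":0,"claw":1},{"dx":0,"dy":0,"dz":0,"rx":0,"ry":0,"rz":0,"claw":1},{"dx":0,"dy":0,"dz":0,"rx":0,"ry":0,"rz":0,"claw":1}]}}

```text
time_s: 14.95
ee_pos: [0.4983, 0.0417, 0.1716]
eef_rot: [3.141, 0.0, -0.0]
force: [-1.4, -4.8, -0.8]
grip_width: 0.0118
grip_force: 15.0
```

```bash
python3 m.py 5
python3 - <<'E'
import cv2,numpy as np
cv2.imwrite('pics/b5.png',np.hstack([cv2.resize(cv2.imread('pics/%s5.png'%n)[90:270,240:420],(400,400),interpolation=cv2.INTER_CUBIC) for n in('scene','side')]))
E
```

```text
scene lid 1 [0.0951 0.0951 0.0951]Traceback (most recent call last):
  File "m.py", line 14, in <module>
    meas()
    ~~~~^^
  File "m.py", line 10, in meas
    print('foot',len(q),np.percentile(q[:,2],[1,10,25,50,75,90]).round(4))
                        ~~~~~~~~~~~~~^^^^^^^^^^^^^^^^^^^^^^^^^^^
    return _quantile_unchecked(
        a, q, axis, out, overwrite_input, method, keepdims, weights)
    return _ureduce(a,
                    func=_quantile_ureduce_func,
    ...<5 lines>...
                    overwrite_input=overwrite_input,
                    method=method)
    r = func(a, **kwargs)
    result = _quantile(arr,
                       quantiles=q,
    ...<2 lines>...
                       out=out,
                       weights=wgt)
    slices_having_nans = np.isnan(arr[-1, ...])
                                  ~~~^^^^^^^^^
IndexError: index -1 is out of bounds for axis 0 with size 0
[ WARN:0@0.039] global loadsave.cpp:275 findDecoder imread_('pics/side5.png'): can't open/read file: check file path/integrity
Traceback (most recent call last):
TypeError: 'NoneType' object is not subscriptable
```

```bash
sed -i "s/print('foot'/if len(q): print('foot'/;s/    print(n,'lid'/    if len(y): print(n,'lid'/" m.py; python3 m.py 6
python3 - <<'E'
import cv2,numpy as np
cv2.imwrite('pics/b6.png',np.hstack([cv2.resize(cv2.imread('pics/%s6.png'%n)[90:270,240:420],(400,400),interpolation=cv2.INTER_CUBIC) for n in('scene','side')]))
E
```

```text
scene lid 1 [0.0958 0.0958 0.0958]
tab 50 [0.4834 0.0366 0.1744] [0.1621 0.1846]
side lid 114 [0.0959 0.0972 0.098 ]
foot 70 [0.1286 0.1303 0.1329 0.1359 0.1372 0.1383]
tab 50 [0.4825 0.0361 0.1742] [0.1629 0.1854]
15.1 [0.4983 0.0417 0.1716] [-0.26 -5.41  0.1 ]
```

View pics/b6.png

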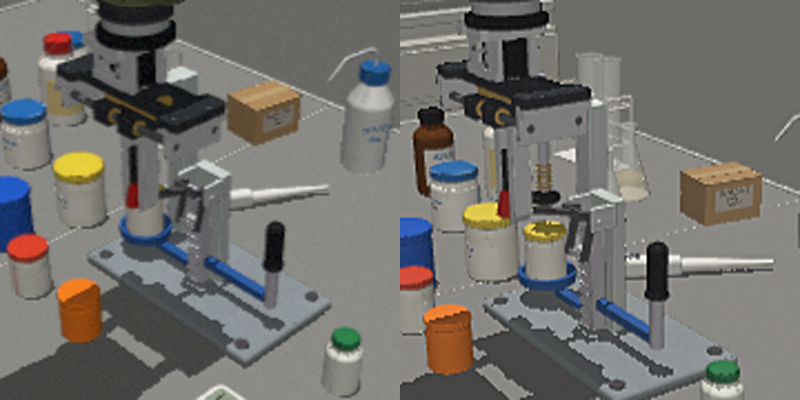

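The table is fully down: the lid top is back at 0.097 m and the pot stands in its nest at side-view (545,250). I'll lower the tab and let go.

Request:
{"name": "step_arm", "arguments": {"plan": [{"dx":-0.012,"dy":0,"dz":0.04,"rx":0,"ry":0,"rz":0,"claw":1},{"dx":-0.012,"dy":0,"dz":0.04,"rx":0,"ry":0,"rz":0,"claw":1},{"dx":-0.012,"dy":0,"dz":0.04,"rx":0,"ry":0,"rz":0,"claw":1},{"dx":-0.01,"dy":0,"dz":0.04,"rx":0,"ry":0,"rz":0,"claw":1},{"dx":-0.006,"dy":0,"dz":0.04,"rx":0,"ry":0,"rz":0,"claw":1},{"dx":0,"dy":0,"dz":0.01,"rx":0,"ry":0,"rz":0,"claw":1},{"dx":0,"dy":0,"dz":0,"rx":0,"ry":0,"rz":0,"claw":0.5},{"dx":0,"dy":0,"dz":0,"rx":0,"ry":0,"rz":0,"claw":0.5},{"dx":0,"dy":0,"dz":0,"rx":0,"ry":0,"rz":0,"claw":0.5},{"dx":0,"dy":0,"dz":0,"rx":0,"ry":0,"rz":0,"claw":0.5}]}}

```text
time_s: 16.1
ee_pos: [0.4932, 0.0422, 0.1505]
eef_rot: [-3.141, -0.0, 0.0]
force: [0.2, -0.2, -0.2]
grip_width: 0.0404
grip_force: 0.0
```

Request:
{"name": "step_arm", "arguments": {"plan": [{"dx":0,"dy":0,"dz":-0.2,"rx":0,"ry":0,"rz":0,"claw":0.5},{"dx":0,"dy":0,"dz":-0.3,"rx":0,"ry":0,"rz":0,"claw":0.5},{"dx":0,"dy":0,"dz":-0.3,"rx":0,"ry":0,"rz":0,"claw":0.5},{"dx":0,"dy":0,"dz":-0.3,"rx":0,"ry":0,"rz":0,"claw":0.5},{"dx":0,"dy":0,"dz":0,"rx":0,"ry":0,"rz":0,"claw":0.5},{"dx":0,"dy":0,"dz":0,"rx":0,"ry":0,"rz":0,"claw":0.5}]}}

```text
time_s: 16.7
ee_pos: [0.4932, 0.0421, 0.2604]
eef_rot: [-3.141, -0.001, 0.0]
force: [-0.6, 1.3, -0.4]
grip_width: 0.0467
grip_force: 0.0
```

```bash
python3 m.py 7
python3 - <<'E'
import cv2,numpy as np
cv2.imwrite('pics/b7.png',np.hstack([cv2.resize(cv2.imread('pics/%s7.png'%n)[110:310,215:415],(400,400),interpolation=cv2.INTER_CUBIC) for n in('scene','side')]))
E
```

```text
scene lid 124 [0.0953 0.0967 0.0971]
foot 72 [0.1285 0.1314 0.1333 0.1355 0.1367 0.1374]
tab 120 [0.4888 0.035  0.1533] [0.1399 0.1616]
side lid 85 [0.096  0.097  0.0978]
foot 72 [0.1297 0.1318 0.1336 0.1358 0.1374 0.1384]
tab 149 [0.4883 0.035  0.1514] [0.14   0.1621]
16.8 [0.4928 0.042  0.2593] [0.37 0.13 0.87]
```

View pics/b7.png

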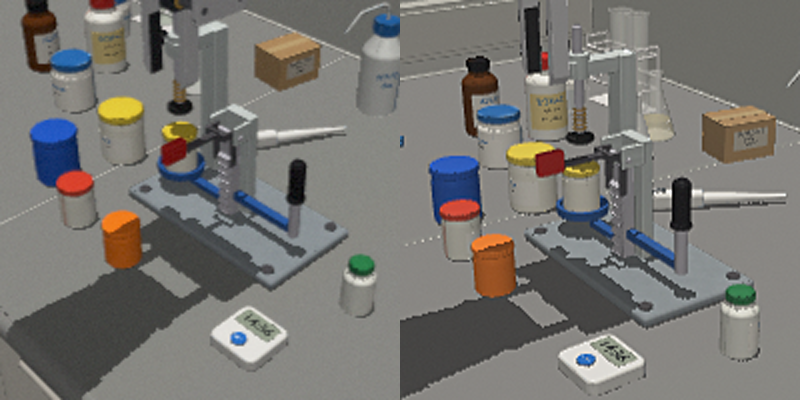

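Everything is back as at the start: the pawl is in (tab at its original height), the table is down, the pot is in its nest, and the bystanders have not moved.

```bash
python3 -c "from station import hand_in; print(hand_in())"
```

```text
the job is handed in; nothing more can be done
None
```

The job is done and handed in at about 17 s: the pot was pressed at the third tooth (estimated 7 N held, about 8 N at most) and left untouched for over 2 s. I then lifted the tab until the table was fully down and let it go; the pawl is back in, the pot is in its nest and nothing round the press has moved.

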